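# Load the wash basket and hold it up on its cam

## Robot

A 6-joint arm with a two-finger parallel gripper is mounted at the origin on the work surface. World frame = base frame: x ahead of the robot, y to its left, z up, the work surface at z = 0. Lengths are in m, angles in rad, forces in N, time in s.
With the tool pointing down it reaches from about 0.3 to 0.85 m from the base axis. Payload 5.4 kg.
Tool frame: the origin (TCP) lies at the very end of the fingers, on their centre line; the grasp point (between the pads) lies 19 mm behind it; z points along the fingers, y is the direction in which the jaws open and shut (so a half turn about z gives the same grasp; the last joint's range is limited). The gripper opens to 85 mm and grips with 20 to 120 N. Pads are 22 mm wide; open, the fingers measure 114 mm over their backs; the gripper's body (76 mm by 85 mm) begins 54 mm behind the grasp point. The pads swing forward as they close: fully open they stand 13 mm farther back than shut.
Start: joints at [-1.383, 0.158, 1.597, -0, 1.386, -0.21], TCP at [0.223, -0.53, 0.231] pointing down, gripper open.
Joint ranges: [-2.91, 2.91], [-0.94, 2.29], [0.18, 2.7], [-1.29, 4.43], [0.17, 2.64], [-3, 3]. Speed limits (rad/s): [2.57, 2.57, 3.14, 3.14, 3.14, 3.14].

## Interface

Orientations are given as [roll, pitch, yaw] about the fixed x, y, z axes, in that order (R = Rz(yaw) Ry(pitch) Rx(roll)).
In Python, from cell import env gives the robot as it stands. The module is installed in compiled form; this text tells all that it offers.
- The arm moves only by the tool servo_tool, never from a script. Its argument "increments" is a list of rows, each a list of 3 entries, a list of its own where there are three numbers: the shift along the tool's x, y, z normalised to -1 to 1, where 1 is 0.6 m, then the turn, a rotation vector about the tool's x, y, z normalised to -1 to 1, where 1 is 180 degrees, then the opening, from 0 (shut) to 1 (fully open). A call has 1 to 20 rows; each row is the pose to reach, as a shift and turn from the pose commanded when the call began, along the tool's axes at that moment, turning the shorter way round; what a row does not reach only later rows make up. A row lasts 1/12 s, in which the tool goes at most 41.7 mm and 7.16 degrees, less where a joint would pass 70% of its speed; a pose out of reach is approached as far as the arm can. A call with a number of a shift or a turn outside -1 to 1 is refused whole. A call with a gripper value outside its range is refused whole. The fingers move at their own pace and stop on an object; the grip force is fixed at half the most. Time passes only in rows, so rows that repeat a pose let the fingers close. It gives the time, the measured TCP pose, the force and the opening at its end, in the units of the state.
- env.get_obs(): the state, without advancing time (a new reading comes with each control period).
- env.read_camera(name): name is "scene" or "top" or "wrist"; returns the picture (480x640x3 uint8, red, green, blue); there is no depth.
- env.camera_params(name): a dict with "fov_y" (degrees; the focal length in pixels is half the picture's height over the tangent of half this angle, whatever the lens; pixels are square), "cx", "cy" (the principal point, pixels), "extrinsics" (4x4, takes a point from camera to world coordinates). Camera axes: x right, y down, z forward; pixel columns grow to the right and rows downward; lengths in m; the calibration is good to about 2 mm. A picture is of the moment at which its call begins: read the wrist's pose just before it. camera_params takes no time and is no camera call; for the wrist camera it gives the pose at the moment of the call.
- env.job_done(): hands the job in, once; it reports no verdict.
The state is a dict: "time_s": time; "qpos": joint angles; "joint_vel": joint speeds; "effort": joint torques, N m; "ee_pos": TCP position; "orientation": TCP orientation; "contact_force": force on the tool from outside, world axes, zero at the start; "wrist_torque": the same for the moment, N m; "opening": finger opening in m.
Only numpy, scipy, OpenCV 4.12 (cv2) and the standard library are available. Lean on these libraries where they do the work, as an engineer would, in place of code of your own. Each camera call takes 0.05 s, during which the arm holds its last target. There are 200 camera calls.

## Task

Pick up the tray by its tall back wall, tip all four hex plugs off it into the wire basket of the wash tank, and set the empty tray down level on the bench. Then swing the cam lever up by its black bar to where the basket is lifted highest, and finish still holding the bar there (it springs back if let go, and past the top the basket sinks again), without touching the basket. Leave the valve block, bearing ring and piston where they stand.

Things in the scene. Friction and masses are not known exactly. Their poses are not given: they have to be found in the camera images.
- tank: Fixed open wash tank of grey painted sheet, 210 (x) by 200 (y) by 100 mm high, on the bench; origin at the centre of its underside. The cam and lever are on its +y side; at rest the lever points towards its -x side. Keeps level; stands at an unknown place and yaw.
- basket_floor (a point): Centre of the inside floor of the steel wire basket that hangs in the tank, axes parallel to the tank's. The basket is 176 (x) by 166 (y) mm inside and 62 mm deep, with a flat steel rim 4 mm thick all round that covers the tank's edge. Lowered, this point is 38 mm above the bench and the rim's top is 104 mm above the bench; lifted fully, both are 40 mm higher.
- basket: The same wire basket; origin at the centre of its mouth, at the underside of the rim (100 mm above the bench when lowered), axes parallel to the tank's. It only moves straight up and down with the cam.
- lift (a joint): Height of the basket above its lowered rest, m: 0 at rest, 0.040 at the cam's highest lift.
- cam_lever (a joint): Angle of the cam lever, rad: 0 at rest, where the lever points to the tank's -x side and rises 10 degrees above level; it grows as the lever swings up and over towards +x, to a stop at 2.2. Lift = 0.048 m x (sin(angle + 0.1745) - 0.1736), so the lift is highest when the lever stands straight up, at 1.396, and falls beyond. A return spring and the basket's weight push it back to 0: about 3 to 7 N at the bar, about 3 N at the top.
- lever_bar: Black round bar at the lever's end, to be held: 16 mm diameter, 80 mm long, level and parallel to the tank's y axis. The origin is on the bar's centre line, 44 mm from its inner end at the lever and 36 mm from its free end. It circles the axle at 130 mm radius and turns with the lever; its own axes are those of the tank when the lever is at rest.
- cam_axle (a point): Point on the cam's axle line (parallel to the tank's y axis) in the plane of the bar's origin: 80 mm above the bench, at x = +20, y = +179 mm in the tank's frame; axes parallel to the tank's.
- tray: Loose aluminium tray, 150 (x) by 110 (y) mm, floor 4 mm thick, 0.3 kg. Origin at the centre of its underside. Its +x end is open (the pouring edge); side walls reach 26 mm high; the back wall at -x is the handle.
- tray_grip (a point): Centre line of the tray's back wall, 55 mm above the tray's underside and at x = -69 mm in the tray: the place to grip. The back wall is 12 mm thick (along x), 110 mm wide and reaches to 79 mm height. Axes as the tray's: +x towards the open pouring edge, z up.
- tray_mouth (a point): Middle of the tray's open pouring edge, on its floor: x = +75 mm, 4 mm above the underside. Axes as the tray's.
- plug0_c (a point): Centre of a dark steel hex plug, 32 mm across flats, 24 mm high, about 80 g, starting upright on the tray's floor. One of four alike. It slides on the tray (oily: friction about 0.24 to 0.36, so it slides off once the tray is tipped some 20 degrees; tip 30 or more).
- plug1_c (a point): Centre of a dark steel hex plug, 32 mm across flats, 24 mm high, about 80 g, starting upright on the tray's floor. One of four alike. It slides on the tray (oily: friction about 0.24 to 0.36, so it slides off once the tray is tipped some 20 degrees; tip 30 or more).
- plug2_c (a point): Centre of a dark steel hex plug, 32 mm across flats, 24 mm high, about 80 g, starting upright on the tray's floor. One of four alike. It slides on the tray (oily: friction about 0.24 to 0.36, so it slides off once the tray is tipped some 20 degrees; tip 30 or more).
- plug3_c (a point): Centre of a dark steel hex plug, 32 mm across flats, 24 mm high, about 80 g, starting upright on the tray's floor. One of four alike. It slides on the tray (oily: friction about 0.24 to 0.36, so it slides off once the tray is tipped some 20 degrees; tip 30 or more).
- valve_block: Bystander: black block 70 by 100 by 50 mm; origin at the centre of its underside.
- bearing_ring: Bystander: steel ring 80 mm outside, 20 mm high; origin at the centre of its underside.
- piston: Bystander: stepped steel piston, 48 mm diameter, 70 mm high; origin at the centre of its underside.
Not all that is in view belongs to the job. Of the things that look like the tray, take the one that is farthest to the robot's left at the start.

How it is judged:
On the way, in this order (a step that is already met when the one before it is completed fails the run):
1. the tray is tipped (more than 11 degrees) with its pouring edge above the basket (angle between tray_grip's own z axis and vertical above 0.2 rad and horizontal distance between tray_mouth and basket below 0.13 m and z of tray_mouth in the frame of basket above 0 m), for 0.02 s.
2. all four plugs are in the basket (x of plug0_c in the frame of basket_floor between -0.088 and 0.088 m and y of plug0_c in the frame of basket_floor between -0.083 and 0.083 m and z of plug0_c in the frame of basket_floor between 0 and 0.06 m and x of plug1_c in the frame of basket_floor between -0.088 and 0.088 m and y of plug1_c in the frame of basket_floor between -0.083 and 0.083 m and z of plug1_c in the frame of basket_floor between 0 and 0.06 m and x of plug2_c in the frame of basket_floor between -0.088 and 0.088 m and y of plug2_c in the frame of basket_floor between -0.083 and 0.083 m and z of plug2_c in the frame of basket_floor between 0 and 0.06 m and x of plug3_c in the frame of basket_floor between -0.088 and 0.088 m and y of plug3_c in the frame of basket_floor between -0.083 and 0.083 m and z of plug3_c in the frame of basket_floor between 0 and 0.06 m), for 0.2 s.
3. the tray stands level on the bench, let go (angle between tray_grip's own z axis and vertical below 0.06 rad and height (world z) of tray_grip between 0.048 and 0.063 m and contact force between the arm and tray below 0.2 N), for 0.2 s.
At the end, for the whole second after the job is handed in: Four plugs in the basket, below its rim; tray level (3 degrees), still and let go on the bench; lever held still by the fingers on its black bar (over 0.5 N), basket lifted at least 38 of its 40 mm; robot and tray not touching the basket (all of step 2 and all of step 3 and linear speed of tray below 0.02 m/s and value of joint lift above 0.038 m and velocity of joint cam_lever between -0.1 and 0.1 rad/s and contact force between the fingers and lever_bar above 0.5 N and contact force between the arm and basket below 0.3 N and contact force between tray and basket below 0.1 N); the arm keeps its last pose, push and grip.
It fails at once if the valve block is pushed more than 20 mm (distance of valve_block from where it was at the start of the episode above 0.02 m).
It fails at once if the bearing ring is pushed more than 20 mm (distance of bearing_ring from where it was at the start of the episode above 0.02 m).
It fails at once if the piston is pushed more than 20 mm (distance of piston from where it was at the start of the episode above 0.02 m).
It also fails if it takes over 72 s, if anything falls off the work surface, if the arm or the gripper's body presses on something with over 40 N, if the wrist force passes 120 N, or if a joint passes its speed limit or range.

## Working session

There is one attempt and no reset: what is moved stays moved. The work goes in short steps, Python scripts to look and compute and a tool call to move; the robot and the scene stay as the last step left them, time stands still between calls to the robot, and variables do not carry over. Pictures are saved under pics/ and viewed, about 8 in all and at most 12, crops included, and the job is handed in when it is done.

Besides the shell and the picture viewer there is one more tool, called as name(argument=value, ...), one argument or row to a line, values as JSON. servo_tool: Moves the arm, as the interface text tells. Its arguments: {"type":"object","properties":{"increments":{"type":"array","items":{"type":"array"}}},"required":["increments"]}

```bash
mkdir -p pics; python3 - <<'E'
from cell import env
import cv2
o=env.get_obs();print(o)
for n in("scene","top"):
    p=env.camera_params(n);print(n,p)
    cv2.imwrite(f"pics/{n}0.png",env.read_camera(n)[:,:,::-1])
E
```

```text
{'time_s': 0.0, 'qpos': array([-1.38311457e+00,  1.59043766e-01,  1.59824633e+00, -3.30901542e-05,
        1.38620608e+00, -2.10104894e-01]), 'joint_vel': array([-5.80881222e-04, -1.24884067e-03, -3.72900048e-05,  1.15391469e-03,
       -1.07266869e-03, -6.17290607e-04]), 'effort': array([ 2.61087706e-05, -3.96003699e+01, -3.31428158e+01, -1.73043532e-04,
        8.55737308e-03, -1.46817534e-06]), 'ee_pos': array([ 0.22259518, -0.52950596,  0.23031281]), 'orientation': array([-3.13972421e+00, -3.65201292e-04,  3.97792418e-01]), 'contact_force': array([ 0.22629137, -0.38288033, -0.47361933]), 'wrist_torque': array([ 0.01568103, -0.00803688,  0.03478146]), 'opening': 0.08518844222751253}
scene {'fov_y': 47.978993270377565, 'cx': 317.6907781723653, 'cy': 235.12949424819772, 'extrinsics': array([[ 0.27583288,  0.78994624, -0.54763232,  1.20178823],
       [ 0.9611207 , -0.2342401 ,  0.14621417, -0.1902434 ],
       [-0.01277612, -0.56667143, -0.8238448 ,  1.14894061],
       [ 0.        ,  0.        ,  0.        ,  1.        ]])}
top {'fov_y': 57.975875574976634, 'cx': 312.50469533578485, 'cy': 242.25731949880068, 'extrinsics': array([[ 0.01445789, -0.98536873,  0.16982178,  0.37470815],
       [-0.99961292, -0.01828123, -0.02097173, -0.01346487],
       [ 0.02376944, -0.16945284, -0.98525162,  0.94718416],
       [ 0.        ,  0.        ,  0.        ,  1.        ]])}
```

View pics/scene0.png

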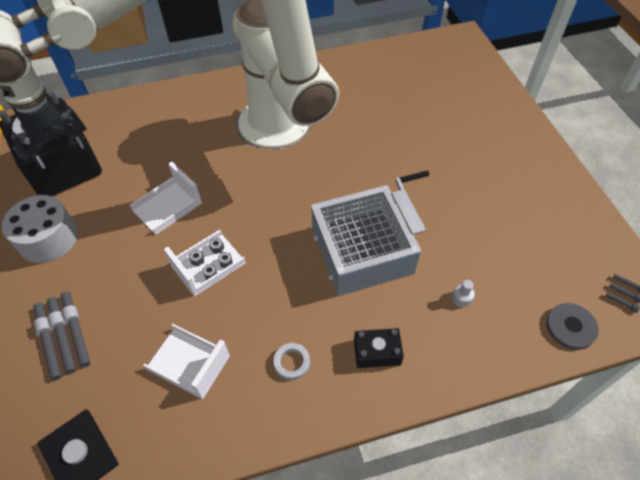

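View pics/top0.png

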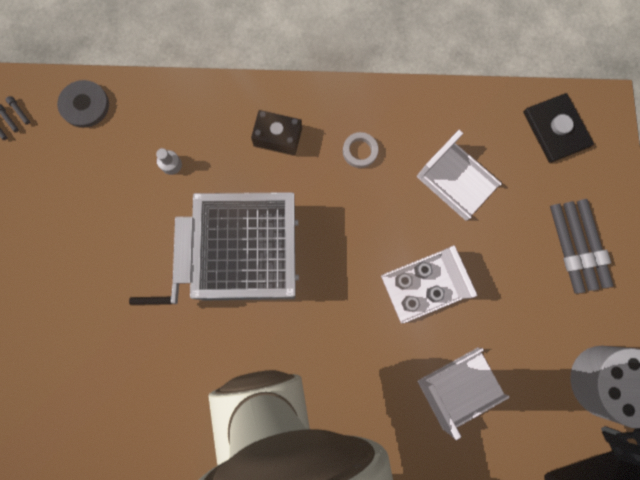

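Three tray-like things (top picture): loaded one (428,285), empty ones (460,175) and (463,390). The robot's left (+y) is image left, so the loaded tray at (428,285) is the farthest left. I'll confirm this with a crop and measure at the same time.

```bash
cat > h.py <<'E'
from cell import env
import numpy as np, cv2
from scipy.spatial.transform import Rotation as Rot
def ray(p,uv,z):
    f=240/np.tan(np.radians(p["fov_y"])/2);T=p["extrinsics"]
    d=T[:3,:3]@np.array([(uv[0]-p["cx"])/f,(uv[1]-p["cy"])/f,1]);o=T[:3,3]
    return o+d*(z-o[2])/d[2]
def proj(p,X):
    f=240/np.tan(np.radians(p["fov_y"])/2);T=p["extrinsics"]
    c=T[:3,:3].T@(np.array(X)-T[:3,3]);return c[:2]/c[2]*f+[p["cx"],p["cy"]]
def rel(pos,R):  # normalised shift/turn from the current pose to a target
    o=env.get_obs();R0=Rot.from_euler('xyz',o["orientation"])
    return R0.inv().apply(np.array(pos)-o["ee_pos"])/0.6,(R0.inv()*R).as_rotvec()/np.pi
E
python3 - <<'E'
from h import *
im=cv2.imread("pics/top0.png")
a=cv2.resize(im[235:335,370:490],None,fx=5,fy=5,interpolation=cv2.INTER_CUBIC)
b=cv2.resize(im[180:320,120:310],None,fx=3.57,fy=3.57,interpolation=cv2.INTER_CUBIC)
cv2.imwrite("pics/a.png",a);cv2.imwrite("pics/b.png",b)
hsv=cv2.cvtColor(im,cv2.COLOR_BGR2HSV)
m=((hsv[...,1]<70)&(hsv[...,2]>60)).astype(np.uint8);m[480:]=0
for c in cv2.findContours(m,cv2.RETR_EXTERNAL,cv2.CHAIN_APPROX_NONE)[0]:
    if cv2.contourArea(c)>400: 
        r=cv2.minAreaRect(c);print(np.round(r[0],1),np.round(r[1],1),r[2],np.round(cv2.boxPoints(r)).tolist())
E
```

```text
[369.5 458. ] [42. 45.] 90.0 [[347.0, 437.0], [392.0, 437.0], [392.0, 479.0], [347.0, 479.0]]
[258.5 420.4] [75.5 99.2] 78.69007110595703 [[202.0, 393.0], [300.0, 374.0], [315.0, 448.0], [217.0, 467.0]]
[465.4 394.2] [72.1 74.6] 61.04899978637695 [[415.0, 381.0], [481.0, 345.0], [515.0, 408.0], [450.0, 444.0]]
[604.5 387. ] [82. 69.] 90.0 [[570.0, 346.0], [639.0, 346.0], [639.0, 428.0], [570.0, 428.0]]
[428.7 285. ] [56.5 83. ] 67.7509765625 [[380.0, 275.0], [456.0, 243.0], [478.0, 295.0], [401.0, 327.0]]
[583.2 245.1] [93.5 45.6] 75.73548889160156 [[550.0, 205.0], [594.0, 194.0], [617.0, 285.0], [573.0, 296.0]]
[233.7 247. ] [109.6 129.6] 88.85424041748047 [[168.0, 194.0], [297.0, 191.0], [300.0, 301.0], [170.0, 303.0]]
[168.5 160.5] [25. 25.] 90.0 [[156.0, 148.0], [181.0, 148.0], [181.0, 173.0], [156.0, 173.0]]
[360.5 149.5] [35. 35.] 90.0 [[343.0, 132.0], [378.0, 132.0], [378.0, 167.0], [343.0, 167.0]]
[461.8 175.5] [70.2 64.1] 43.15238952636719 [[414.0, 175.0], [458.0, 128.0], [509.0, 176.0], [465.0, 223.0]]
[ 81.8 101.8] [44.5 48.1] 45.0 [[49.0, 103.0], [83.0, 69.0], [114.0, 100.0], [80.0, 134.0]]
[319.5  70.5] [141. 639.] 90.0 [[0.0, 0.0], [639.0, 0.0], [639.0, 141.0], [0.0, 141.0]]
```

View pics/a.png

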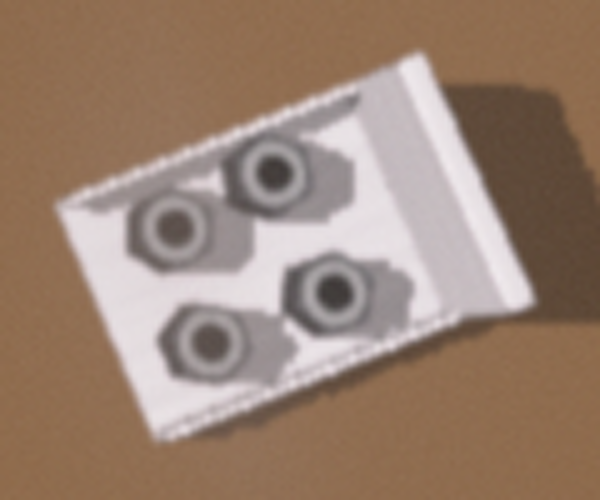

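View pics/b.png

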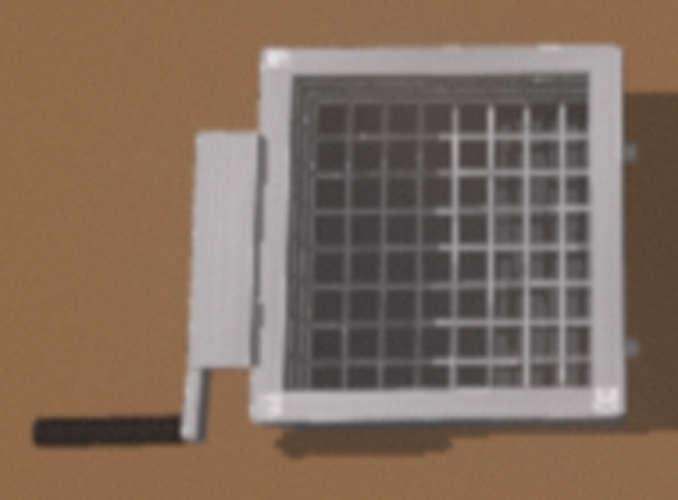

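The crops show the target tray with four plugs. The wall-top corners are at crop px (400,65), (422,52), (535,302), (510,310). The tank rim's inner corners are (292,74), (589,74), (592,388), (284,390), and the bar runs from (35,432) to (182,430).

```bash
python3 - <<'E'
from h import *
p=env.camera_params("top")
A=lambda u:ray(p,np.array(u)/5+[370,235]-.4,.079)[:2]
w=[A(u) for u in((400,65),(422,52),(535,302),(510,310))];print("wall",np.round(w,4))
c=np.mean(w,0);d=(w[0]+w[1]-w[2]-w[3])/2;print("c",c,"len",np.linalg.norm(d),"yaw x-axis",np.arctan2(-d[0],d[1])*-1, d)
for u in((57,205),(155,440)):print("mouth z.02",ray(p,np.array(u)/5+[370,235]-.4,.02)[:2])
B=lambda u,z:ray(p,np.array(u)/3.57+[120,180]-.36,z)[:2]
for q in([(262,48),(621,47),(624,414),(250,420)],[(292,74),(589,74),(592,388),(284,390)]):
    r=np.array([B(u,.104) for u in q]);print(np.round(r,4),r.mean(0))
    print("edges",[np.round(np.linalg.norm(r[i]-r[i-1]),4) for i in range(4)],"yaw",[np.degrees(np.arctan2(*(r[i]-r[j])[::-1])) for i,j in((0,1),(3,2),(0,3),(1,2))])
print("bar",B((35,432),.103),B((182,430),.103))
# second view of the bar / tank via scene: reprojection check
o=env.get_obs();print(o["time_s"])
E
```

```text
wall [[ 0.5185 -0.3126]
 [ 0.524  -0.3219]
 [ 0.4229 -0.3634]
 [ 0.4195 -0.3531]]
c [ 0.47123076 -0.3377536 ] len 0.10814535474485858 yaw x-axis 1.1810636920413378 [0.10003561 0.04108887]
mouth z.02 [ 0.46445232 -0.1816826 ]
mouth z.02 [ 0.36555094 -0.22206666]
[[0.6155 0.2092]
 [0.6203 0.0081]
 [0.4148 0.002 ]
 [0.4084 0.203 ]] [0.51475205 0.10557193]
edges [np.float64(0.2071), np.float64(0.2011), np.float64(0.2056), np.float64(0.2011)] yaw [np.float64(91.39144685291176), np.float64(91.80775036979291), np.float64(1.7154879499568259), np.float64(1.7045494559481358)]
[[0.6008 0.1916]
 [0.6043 0.0257]
 [0.4285 0.0197]
 [0.4248 0.1857]] [0.51458823 0.10568433]
edges [np.float64(0.1761), np.float64(0.1659), np.float64(0.1758), np.float64(0.1661)] yaw [np.float64(91.20074738634962), np.float64(91.287628555816), np.float64(1.9065478521098054), np.float64(1.9826740134236067)]
bar [0.40032036 0.31735719] [0.40258432 0.23920813]
0.1
```

servo_tool(
  increments=[
    [[0.506, -0.134, 0.117], [0, 0, 0.0027], 0.7],
    [[0.506, -0.134, 0.117], [0, 0, 0.0027], 0.7],
    [[0.506, -0.134, 0.117], [0, 0, 0.0027], 0.7],
    [[0.506, -0.134, 0.117], [0, 0, 0.0027], 0.7],
    [[0.506, -0.134, 0.117], [0, 0, 0.0027], 0.7],
    [[0.506, -0.134, 0.117], [0, 0, 0.0027], 0.7],
    [[0.506, -0.134, 0.117], [0, 0, 0.0027], 0.7],
    [[0.506, -0.134, 0.117], [0, 0, 0.0027], 0.7],
    [[0.506, -0.134, 0.117], [0, 0, 0.0027], 0.7],
    [[0.506, -0.134, 0.117], [0, 0, 0.0027], 0.7],
    [[0.506, -0.134, 0.117], [0, 0, 0.0027], 0.7],
    [[0.506, -0.134, 0.117], [0, 0, 0.0027], 0.7],
  ],
)

```text
time_s: 1.1
ee_pos: [0.4708, -0.3393, 0.1613]
orientation: [3.141, 0.0, 0.388]
contact_force: [0.5, 0.3, -0.0]
opening: 0.06
```

```bash
python3 - <<'E'
from h import *
print(rel([.4712,-.3378,.036],Rot.from_euler('xyz',[np.pi,0,.389])))
p=env.camera_params("wrist");cv2.imwrite("pics/w1.png",env.read_camera("wrist")[:,:,::-1])
print([proj(p,[.5185,-.3126,.079]),proj(p,[.4229,-.3634,.079])])
E
```

```text
(array([ 0.00159148, -0.00211146,  0.20886198]), array([ 1.28181798e-04,  6.78492169e-05, -3.31932358e-04]))
[array([315.71041323, 176.29365909]), array([332.18236657, 325.95903239])]
```

View pics/w1.png

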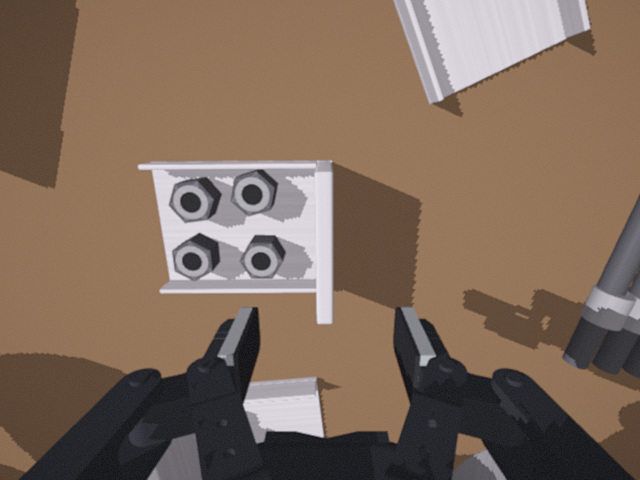

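The wrist view shows the wall top from (324,162) to (325,322), in the predicted columns and square to the jaws. I'll descend, grip and lift a little.

servo_tool(
  increments=[
    [[0.008, -0.002, 0.05], [0, 0, 0], 0.7],
    [[0.008, -0.002, 0.1], [0, 0, 0], 0.7],
    [[0.008, -0.002, 0.14], [0, 0, 0], 0.7],
    [[0.008, -0.002, 0.18], [0, 0, 0], 0.7],
    [[0.008, -0.002, 0.2], [0, 0, 0], 0.7],
    [[0.008, -0.002, 0.209], [0, 0, 0], 0.7],
    [[0.008, -0.002, 0.209], [0, 0, 0], 0.5],
    [[0.008, -0.002, 0.209], [0, 0, 0], 0.3],
    [[0.008, -0.002, 0.209], [0, 0, 0], 0],
    [[0.008, -0.002, 0.209], [0, 0, 0], 0],
    [[0.008, -0.002, 0.209], [0, 0, 0], 0],
    [[0.008, -0.002, 0.209], [0, 0, 0], 0],
    [[0.008, -0.002, 0.209], [0, 0, 0], 0],
    [[0.008, -0.002, 0.209], [0, 0, 0], 0],
    [[0.008, -0.002, 0.209], [0, 0, 0], 0],
    [[0.008, -0.002, 0.209], [0, 0, 0], 0],
  ],
)

```text
time_s: 2.48
ee_pos: [0.4764, -0.3365, 0.0375]
orientation: [3.139, -0.001, 0.39]
contact_force: [-1.4, -0.3, 6.1]
opening: 0.0115
```

servo_tool(
  increments=[
    [[0, 0, -0.005], [0, 0, 0], 0],
    [[0, 0, -0.015], [0, 0, 0], 0],
    [[0, 0, -0.035], [0, 0, 0], 0],
    [[0, 0, -0.06], [0, 0, 0], 0],
    [[0, 0, -0.09], [0, 0, 0], 0],
    [[0, 0, -0.12], [0, 0, 0], 0],
    [[0, 0, -0.15], [0, 0, 0], 0],
    [[0, 0, -0.18], [0, 0, 0], 0],
    [[0, 0, -0.21], [0, 0, 0], 0],
    [[0, 0, -0.24], [0, 0, 0], 0],
    [[0, 0, -0.27], [0, 0, 0], 0],
    [[0, 0, -0.3], [0, 0, 0], 0],
    [[0, 0, -0.325], [0, 0, 0], 0],
    [[0, 0, -0.34], [0, 0, 0], 0],
    [[0, 0, -0.35], [0, 0, 0], 0],
    [[0, 0, -0.354], [0, 0, 0], 0],
    [[0, 0, -0.354], [0, 0, 0], 0],
  ],
)

```text
time_s: 3.9
ee_pos: [0.4753, -0.3353, 0.248]
orientation: [-3.141, 0.0, 0.389]
contact_force: [0.3, 0.6, -6.2]
opening: 0.0114
```

```bash
python3 - <<'E'
from h import *
print(env.get_obs()["contact_force"])
cv2.imwrite("pics/w2.png",env.read_camera("wrist")[:,:,::-1])
print(rel([.5215,-.08,.25],Rot.from_euler('xyz',[np.pi,0,.028])))
E
```

```text
[ 0.25937709  0.55046448 -6.2374224 ]
(array([ 0.2328575 , -0.36397734, -0.00417757]), array([-0.00038716,  0.00024233,  0.11503707]))
```

View pics/w2.png

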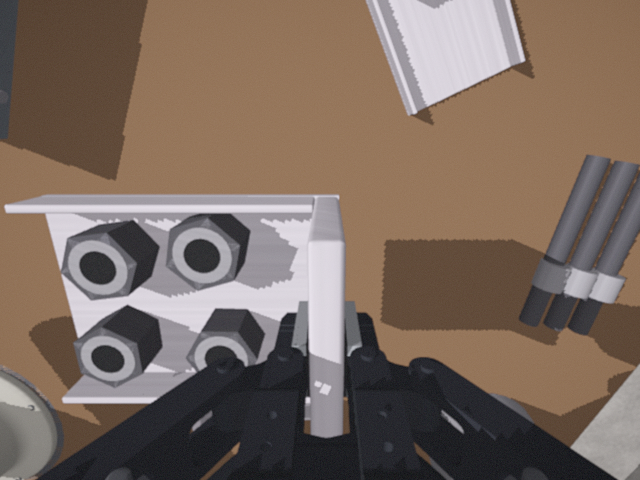

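The tray is held level with all four plugs on it (6.2 N). I'll carry it gently towards the tank.

servo_tool(
  increments=[
    [[0.002, -0.004, 0], [0, 0, 0.001], 0],
    [[0.007, -0.011, 0], [0, 0, 0.003], 0],
    [[0.016, -0.025, 0], [0, 0, 0.008], 0],
    [[0.028, -0.044, 0], [0, 0, 0.014], 0],
    [[0.042, -0.066, 0], [0, 0, 0.021], 0],
    [[0.058, -0.091, 0], [0, 0, 0.029], 0],
    [[0.075, -0.116, 0], [0, 0, 0.037], 0],
    [[0.091, -0.142, 0], [0, 0, 0.045], 0],
    [[0.107, -0.167, 0], [0, 0, 0.053], 0],
    [[0.126, -0.197, 0], [0, 0, 0.062], 0],
    [[0.142, -0.222, 0], [0, 0, 0.07], 0],
    [[0.158, -0.248, 0], [0, 0, 0.078], 0],
    [[0.175, -0.273, -0.002], [0, 0, 0.086], 0],
    [[0.191, -0.298, -0.002], [0, 0, 0.094], 0],
    [[0.205, -0.32, -0.003], [0, 0, 0.101], 0],
    [[0.217, -0.339, -0.004], [0, 0, 0.107], 0],
    [[0.226, -0.353, -0.004], [0, 0, 0.112], 0],
    [[0.231, -0.36, -0.004], [0, 0, 0.114], 0],
    [[0.233, -0.364, -0.004], [0, 0, 0.115], 0],
    [[0.233, -0.364, -0.004], [0, 0, 0.115], 0],
  ],
)

```text
time_s: 5.62
ee_pos: [0.5216, -0.0798, 0.2501]
orientation: [-3.141, 0.001, 0.029]
contact_force: [-0.1, -0.1, -6.1]
opening: 0.0114
```

```bash
python3 - <<'E'
from h import *
o=env.get_obs();print(o["qpos"],o["contact_force"])
C=np.array([.5146,.1057]);y=.028;X=np.array([-np.sin(y),np.cos(y)]) # tray x in world
for th in(0,.1,.2,.3,.4,.5,.6,.7):
    M=C-.045*X; s,c=np.sin(th),np.cos(th)
    h=-.144*c+.051*s-.019*s; z=.130+.144*s+.051*c-.019*c
    if th<.25: z+= .02*(1-th/.25)
    t=np.r_[M+h*X,z]
    R=Rot.from_euler('xyz',[np.pi,0,y])*Rot.from_rotvec([-th,0,0])
    print(th,np.round(t,3),*[np.round(v,3) for v in rel(t,R)])
E
```

```text
[-3.80997132e-01  2.30853394e-02  1.70440540e+00 -2.07371703e-04
  1.41512345e+00  1.16106491e+00] [-0.14317532 -0.1439914  -6.05491559]
0 [ 0.52  -0.083  0.182] [-0.003  0.006  0.113] [-0.  0.  0.]
0.1 [ 0.52  -0.079  0.188] [-0.003 -0.001  0.103] [-0.032  0.     0.   ]
0.2 [ 0.52  -0.074  0.194] [-0.003 -0.01   0.094] [-0.064  0.     0.   ]
0.3 [ 0.519 -0.067  0.203] [-0.003 -0.021  0.078] [-0.096  0.     0.   ]
0.4 [ 0.519 -0.059  0.216] [-0.003 -0.034  0.058] [-0.127  0.     0.   ]
0.5 [ 0.519 -0.05   0.227] [-0.003 -0.049  0.038] [-0.159  0.     0.   ]
0.6 [ 0.519 -0.04   0.238] [-0.003 -0.066  0.021] [-0.191  0.     0.   ]
0.7 [ 0.518 -0.029  0.247] [-0.003 -0.085  0.005] [-0.223  0.     0.   ]
```

servo_tool(
  increments=[
    [[-0.003, 0, 0.01], [-0.01, 0, 0], 0],
    [[-0.003, 0, 0.025], [-0.02, 0, 0], 0],
    [[-0.003, -0.002, 0.04], [-0.032, 0, 0], 0],
    [[-0.003, -0.005, 0.055], [-0.048, 0, 0], 0],
    [[-0.003, -0.01, 0.065], [-0.064, 0, 0], 0],
    [[-0.003, -0.015, 0.07], [-0.08, 0, 0], 0],
    [[-0.003, -0.021, 0.07], [-0.096, 0, 0], 0],
    [[-0.003, -0.028, 0.066], [-0.112, 0, 0], 0],
    [[-0.003, -0.034, 0.058], [-0.127, 0, 0], 0],
    [[-0.003, -0.041, 0.048], [-0.143, 0, 0], 0],
    [[-0.003, -0.049, 0.038], [-0.159, 0, 0], 0],
    [[-0.003, -0.057, 0.03], [-0.175, 0, 0], 0],
    [[-0.003, -0.066, 0.021], [-0.191, 0, 0], 0],
    [[-0.003, -0.066, 0.021], [-0.191, 0, 0], 0],
    [[-0.003, -0.066, 0.021], [-0.191, 0, 0], 0],
    [[-0.003, -0.066, 0.021], [-0.191, 0, 0], 0],
    [[-0.003, -0.066, 0.021], [-0.191, 0, 0], 0],
    [[-0.003, -0.066, 0.021], [-0.191, 0, 0], 0],
  ],
)

```text
time_s: 7.12
ee_pos: [0.519, -0.0416, 0.238]
orientation: [2.542, -0.0, 0.027]
contact_force: [0.1, 0.2, -3.2]
opening: 0.0112
```

```bash
python3 - <<'E'
from h import *
print(env.get_obs()["contact_force"])
t=env.read_camera("top")[:,:,::-1];w=env.read_camera("wrist")[:,:,::-1];s=env.read_camera("scene")[:,:,::-1]
a=cv2.resize(t[170:320,180:380],(400,300));b=cv2.resize(s[150:320,250:450],(400,300))
cv2.imwrite("pics/p1.png",np.vstack([np.hstack([a,b]),np.hstack([cv2.resize(w,(400,300)),0*a])]))
E
```

```text
[ 0.13618549  0.24637608 -3.18504083]
```

View pics/p1.png

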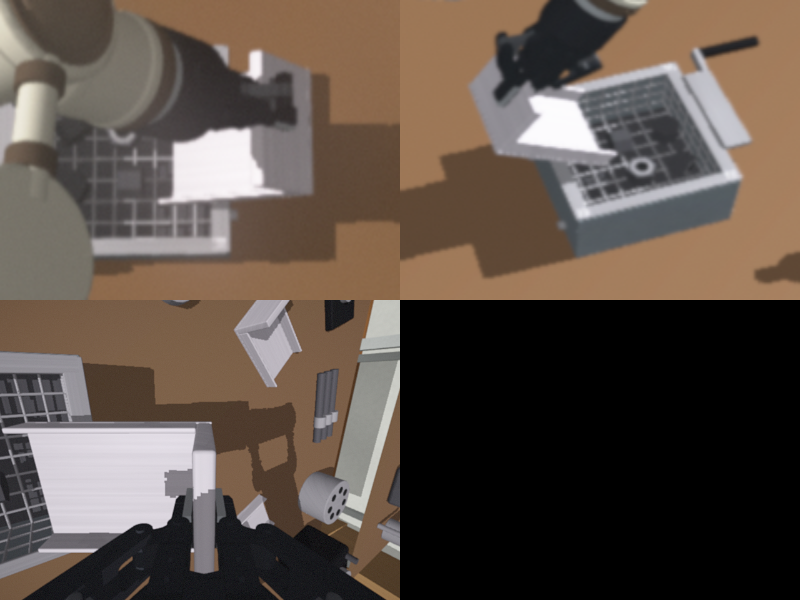

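The tray is empty: the force has fallen to 3.2 N and the wrist view shows a bare floor. The plugs look to be lying in the basket. I'll carry the tray back to its old place.

```bash
python3 - <<'E'
from h import *
R=Rot.from_euler('xyz',[np.pi,0,.389])
for t in([.4764,-.3365,.2],):
    a,b=rel(t,R);print(a,b)
    for f in (.25,.5,.75): print(f,np.round(a*f,3),np.round(b*f,3))
E
```

```text
[-0.08430783  0.36878537  0.3287909 ] [ 0.18880322  0.03447949 -0.11169887]
0.25 [-0.021  0.092  0.082] [ 0.047  0.009 -0.028]
0.5 [-0.042  0.184  0.164] [ 0.094  0.017 -0.056]
0.75 [-0.063  0.277  0.247] [ 0.142  0.026 -0.084]
```

servo_tool(
  increments=[
    [[-0.006, 0.026, 0.023], [0.024, 0.004, -0.014], 0],
    [[-0.013, 0.056, 0.05], [0.047, 0.009, -0.028], 0],
    [[-0.021, 0.092, 0.082], [0.071, 0.013, -0.042], 0],
    [[-0.032, 0.138, 0.123], [0.094, 0.017, -0.056], 0],
    [[-0.042, 0.184, 0.164], [0.118, 0.021, -0.07], 0],
    [[-0.053, 0.23, 0.205], [0.142, 0.026, -0.084], 0],
    [[-0.063, 0.277, 0.247], [0.165, 0.03, -0.098], 0],
    [[-0.074, 0.323, 0.288], [0.18, 0.033, -0.107], 0],
    [[-0.08, 0.35, 0.312], [0.189, 0.034, -0.112], 0],
    [[-0.084, 0.369, 0.329], [0.189, 0.034, -0.112], 0],
    [[-0.084, 0.369, 0.329], [0.189, 0.034, -0.112], 0],
    [[-0.084, 0.369, 0.329], [0.189, 0.034, -0.112], 0],
  ],
)

```text
time_s: 8.27
ee_pos: [0.4766, -0.3361, 0.1997]
orientation: [-3.14, 0.002, 0.389]
contact_force: [-0.2, 0.5, -3.2]
opening: 0.0115
```

```bash
python3 - <<'E'
from h import *
print(rel([.4764,-.3365,.0375],Rot.from_euler('xyz',[np.pi,0,.389])))
E
```

```text
(array([-3.60651996e-05,  7.85053232e-04,  2.70274667e-01]), array([-4.16219695e-04,  6.81389918e-04,  6.99491893e-05]))
```

Lower it to about 2 mm, then gently to the bench, and release.

servo_tool(
  increments=[
    [[0, 0.001, 0.03], [0, 0, 0], 0],
    [[0, 0.001, 0.07], [0, 0, 0], 0],
    [[0, 0.001, 0.12], [0, 0, 0], 0],
    [[0, 0.001, 0.17], [0, 0, 0], 0],
    [[0, 0.001, 0.21], [0, 0, 0], 0],
    [[0, 0.001, 0.24], [0, 0, 0], 0],
    [[0, 0.001, 0.255], [0, 0, 0], 0],
    [[0, 0.001, 0.262], [0, 0, 0], 0],
    [[0, 0.001, 0.266], [0, 0, 0], 0],
    [[0, 0.001, 0.269], [0, 0, 0], 0],
    [[0, 0.001, 0.271], [0, 0, 0], 0],
    [[0, 0.001, 0.272], [0, 0, 0], 0],
    [[0, 0.001, 0.272], [0, 0, 0], 0],
  ],
)

```text
time_s: 9.35
ee_pos: [0.4772, -0.3373, 0.0376]
orientation: [3.141, 0.001, 0.39]
contact_force: [0.9, 0.6, -2.0]
opening: 0.011
```

servo_tool(
  increments=[
    [[0, 0, 0.001], [0, 0, 0], 0],
    [[0, 0, 0.002], [0, 0, 0], 0],
    [[0, 0, 0.002], [0, 0, 0], 0.1],
    [[0, 0, 0.002], [0, 0, 0], 0.2],
    [[0, 0, 0.002], [0, 0, 0], 0.35],
    [[0, 0, 0.002], [0, 0, 0], 0.5],
    [[0, 0, 0.002], [0, 0, 0], 0.5],
    [[0, 0, 0.002], [0, 0, 0], 0.5],
    [[0, 0, 0.002], [0, 0, 0], 0.5],
    [[0, 0, 0.002], [0, 0, 0], 0.5],
    [[0, 0, 0.002], [0, 0, 0], 0.5],
  ],
)

```text
time_s: 10.27
ee_pos: [0.4768, -0.3368, 0.0355]
orientation: [-3.141, 0.002, 0.39]
contact_force: [-1.1, 0.0, 0.4]
opening: 0.0423
```

servo_tool(
  increments=[
    [[0, 0, -0.02], [0, 0, 0], 0.5],
    [[0, 0, -0.05], [0, 0, 0], 0.5],
    [[0, 0, -0.1], [0, 0, 0], 0.5],
    [[0, 0, -0.16], [0, 0, 0], 0.5],
    [[0, 0, -0.22], [0, 0, 0], 0.5],
    [[0, 0, -0.28], [0, 0, 0], 0.5],
    [[0, 0, -0.33], [0, 0, 0], 0.5],
    [[0, 0, -0.36], [0, 0, 0], 0.5],
    [[0, 0, -0.36], [0, 0, 0], 0.5],
  ],
)

```text
time_s: 11.02
ee_pos: [0.4791, -0.3387, 0.2586]
orientation: [3.132, -0.002, 0.39]
contact_force: [0.8, 0.7, 0.5]
opening: 0.0427
```

```bash
python3 - <<'E'
from h import *
print(rel([.4014,.286,.25],Rot.from_euler('xyz',[np.pi,0,1.599])))
E
```

```text
(array([ 0.27646929, -1.01226484,  0.00522328]), array([ 0.00308918,  0.00126836, -0.38470256]))
```

servo_tool(
  increments=[
    [[0.274, -1.0, 0], [0.003, 0, -0.385], 0.5],
    [[0.274, -1.0, 0], [0.003, 0, -0.385], 0.5],
    [[0.274, -1.0, 0], [0.003, 0, -0.385], 0.5],
    [[0.274, -1.0, 0], [0.003, 0, -0.385], 0.5],
    [[0.274, -1.0, 0], [0.003, 0, -0.385], 0.5],
    [[0.274, -1.0, 0], [0.003, 0, -0.385], 0.5],
    [[0.274, -1.0, 0], [0.003, 0, -0.385], 0.5],
    [[0.274, -1.0, 0], [0.003, 0, -0.385], 0.5],
    [[0.274, -1.0, 0], [0.003, 0, -0.385], 0.5],
    [[0.274, -1.0, 0], [0.003, 0, -0.385], 0.5],
    [[0.274, -1.0, 0], [0.003, 0, -0.385], 0.5],
    [[0.274, -1.0, 0], [0.003, 0, -0.385], 0.5],
    [[0.274, -1.0, 0], [0.003, 0, -0.385], 0.5],
    [[0.274, -1.0, 0], [0.003, 0, -0.385], 0.5],
    [[0.274, -1.0, 0], [0.003, 0, -0.385], 0.5],
    [[0.274, -1.0, 0], [0.003, 0, -0.385], 0.5],
    [[0.274, -1.0, 0], [0.003, 0, -0.385], 0.5],
    [[0.274, -1.0, 0], [0.003, 0, -0.385], 0.5],
    [[0.274, -1.0, 0], [0.003, 0, -0.385], 0.5],
  ],
)

```text
time_s: 12.6
ee_pos: [0.401, 0.2795, 0.2514]
orientation: [-3.132, -0.004, 1.598]
contact_force: [-0.3, 0.6, -0.0]
opening: 0.0424
```

```bash
python3 - <<'E'
from h import *
o=env.get_obs();print(o["ee_pos"],o["orientation"])
p=env.camera_params("wrist");w=env.read_camera("wrist")[:,:,::-1]
for X in([.4003,.3174,.1026],[.4026,.2392,.1026],[.4014,.286,.1026]):print(proj(p,X))
s=env.read_camera("scene")[:,:,::-1];t=env.read_camera("top")[:,:,::-1]
b=cv2.resize(s[170:300,300:430],(300,300),interpolation=3);c=cv2.resize(t[230:340,370:490],(300,300));cv2.imwrite("pics/w3.png",np.hstack([cv2.resize(w,(500,375)),np.vstack([b,c])[:375]]) if 0 else np.hstack([cv2.resize(w,(480,600)) if 0 else np.vstack([cv2.resize(w,(500,375)),np.zeros((225,500,3),np.uint8)]),np.vstack([b,c])]))
print(rel([.4014,.286,.0836],Rot.from_euler('xyz',[np.pi,0,1.599])))
E
```

```text
[0.40102876 0.27953732 0.25143058] [-3.13181669 -0.00445707  1.5983642 ]
[328.07293501 186.26926061]
[328.16189264 274.07853443]
[328.31758987 223.28176602]
(array([0.00943359, 0.00302557, 0.28019903]), array([-0.00295738, -0.001572  , -0.00043052]))
```

View pics/w3.png

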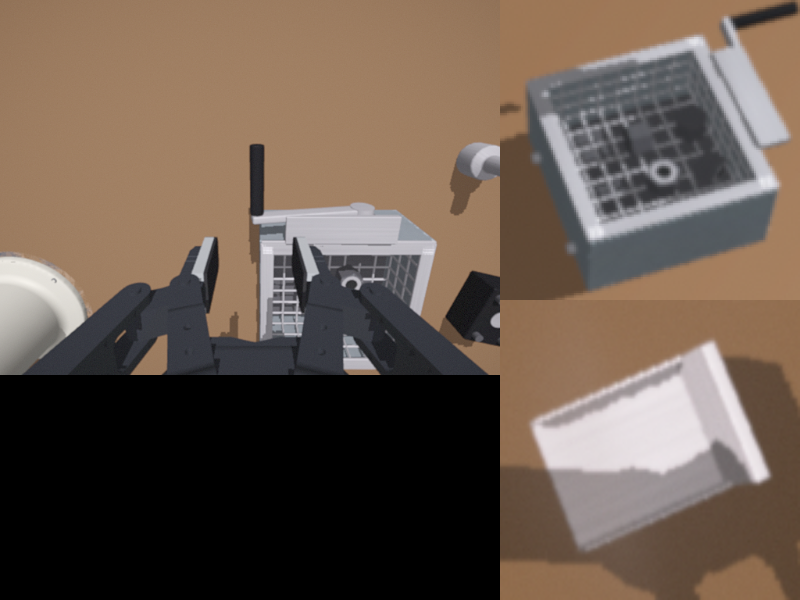

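The bar in the wrist view runs from (329,186) to (330,275), exactly as predicted. The tray stands level and empty. Down onto the bar, then grip.

servo_tool(
  increments=[
    [[0.009, 0.003, 0.03], [-0.003, -0.001, 0], 0.5],
    [[0.009, 0.003, 0.08], [-0.003, -0.001, 0], 0.5],
    [[0.009, 0.003, 0.14], [-0.003, -0.001, 0], 0.5],
    [[0.009, 0.003, 0.19], [-0.003, -0.001, 0], 0.5],
    [[0.009, 0.003, 0.23], [-0.003, -0.001, 0], 0.5],
    [[0.009, 0.003, 0.26], [-0.003, -0.001, 0], 0.5],
    [[0.009, 0.003, 0.275], [-0.003, -0.001, 0], 0.5],
    [[0.009, 0.003, 0.28], [-0.003, -0.001, 0], 0.5],
    [[0.009, 0.003, 0.28], [-0.003, -0.001, 0], 0.35],
    [[0.009, 0.003, 0.28], [-0.003, -0.001, 0], 0.2],
    [[0.009, 0.003, 0.28], [-0.003, -0.001, 0], 0],
    [[0.009, 0.003, 0.28], [-0.003, -0.001, 0], 0],
    [[0.009, 0.003, 0.28], [-0.003, -0.001, 0], 0],
    [[0.009, 0.003, 0.28], [-0.003, -0.001, 0], 0],
    [[0.009, 0.003, 0.28], [-0.003, -0.001, 0], 0],
    [[0.009, 0.003, 0.28], [-0.003, -0.001, 0], 0],
  ],
)

```text
time_s: 14.08
ee_pos: [0.4012, 0.2871, 0.0848]
orientation: [3.141, -0.002, 1.6]
contact_force: [-4.6, -2.2, 6.8]
opening: 0.0138
```

```bash
python3 - <<'E'
from h import *
y=.028;X=np.array([np.cos(y),np.sin(y),0]);Z=np.array([0,0,1]);A=np.array([.5296,.2852,.080])
o=env.get_obs();g0=A+.13*(-np.cos(.1745)*X+np.sin(.1745)*Z)
R=Rot.from_euler('xyz',o["orientation"]);print(o["ee_pos"],o["contact_force"],o["opening"])
print("grasp-bar",o["ee_pos"]+R.apply([0,0,-.019])-g0)
for a in np.linspace(0,1.396,21)[1:]:
    g=A+.13*(-np.cos(a+.1745)*X+np.sin(a+.1745)*Z)
    print(round(a,3),np.round(R.inv().apply(g-g0)/.6,3))
E
```

```text
[0.40119561 0.28705968 0.08477399] [-4.56958566 -2.15055283  6.76562648] 0.01378428588856612
grasp-bar [-0.00044062  0.00540418  0.0012039 ]
0.07 [ 0.     0.003 -0.015]
0.14 [ 0.     0.007 -0.029]
0.209 [ 0.     0.013 -0.044]
0.279 [ 0.     0.019 -0.057]
0.349 [ 0.     0.026 -0.071]
0.419 [ 0.     0.034 -0.083]
0.489 [ 0.     0.043 -0.096]
0.558 [ 0.     0.052 -0.107]
0.628 [ 0.     0.063 -0.118]
0.698 [ 0.     0.074 -0.128]
0.768 [ 0.     0.086 -0.138]
0.838 [ 0.     0.099 -0.146]
0.907 [ 0.     0.112 -0.154]
0.977 [ 0.     0.125 -0.16 ]
1.047 [ 0.     0.139 -0.166]
1.117 [ 0.     0.154 -0.171]
1.187 [ 0.     0.168 -0.174]
1.256 [ 0.     0.183 -0.177]
1.326 [ 0.     0.198 -0.178]
1.396 [ 0.     0.213 -0.179]
```

servo_tool(
  increments=[
    [[0, 0.001, -0.007], [0, 0, 0], 0],
    [[0, 0.003, -0.015], [0, 0, 0], 0],
    [[0, 0.005, -0.022], [0, 0, 0], 0],
    [[0, 0.007, -0.029], [0, 0, 0], 0],
    [[0, 0.01, -0.037], [0, 0, 0], 0],
    [[0, 0.013, -0.044], [0, 0, 0], 0],
    [[0, 0.019, -0.057], [0, 0, 0], 0],
    [[0, 0.026, -0.071], [0, 0, 0], 0],
    [[0, 0.034, -0.083], [0, 0, 0], 0],
    [[0, 0.034, -0.083], [0, 0, 0], 0],
  ],
)

```text
time_s: 14.92
ee_pos: [0.4185, 0.2875, 0.1341]
orientation: [-3.134, -0.002, 1.6]
contact_force: [-13.1, 2.7, -1.9]
opening: 0.0135
```

```bash
python3 - <<'E'
from h import *
o=env.get_obs();print(o["contact_force"],o["wrist_torque"])
w=env.read_camera("wrist")[:,:,::-1];s=env.read_camera("scene")[:,:,::-1]
b=cv2.resize(s[140:290,300:450],(375,375),interpolation=3);cv2.imwrite("pics/w4.png",np.hstack([cv2.resize(w[:,160:],(375,375)),b]))
E
```

```text
[-13.12212982   2.68414271  -1.94389149] [0.47839805 2.41023122 0.02214043]
```

View pics/w4.png

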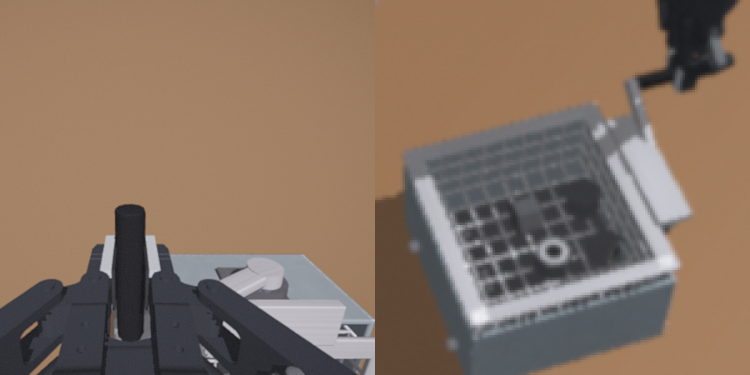

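The bar sits between the pads and the basket is rising. Forces are modest, so on to the top.

servo_tool(
  increments=[
    [[0, 0.004, -0.006], [0, 0, 0], 0],
    [[0, 0.009, -0.013], [0, 0, 0], 0],
    [[0, 0.018, -0.024], [0, 0, 0], 0],
    [[0, 0.029, -0.035], [0, 0, 0], 0],
    [[0, 0.04, -0.045], [0, 0, 0], 0],
    [[0, 0.052, -0.055], [0, 0, 0], 0],
    [[0, 0.065, -0.063], [0, 0, 0], 0],
    [[0, 0.078, -0.071], [0, 0, 0], 0],
    [[0, 0.091, -0.077], [0, 0, 0], 0],
    [[0, 0.105, -0.083], [0, 0, 0], 0],
    [[0, 0.12, -0.088], [0, 0, 0], 0],
    [[0, 0.134, -0.091], [0, 0, 0], 0],
    [[0, 0.149, -0.094], [0, 0, 0], 0],
    [[0, 0.164, -0.095], [0, 0, 0], 0],
    [[0, 0.174, -0.096], [0, 0, 0], 0],
    [[0, 0.179, -0.096], [0, 0, 0], 0],
    [[0, 0.179, -0.096], [0, 0, 0], 0],
    [[0, 0.179, -0.096], [0, 0, 0], 0],
    [[0, 0.179, -0.096], [0, 0, 0], 0],
  ],
)

```text
time_s: 16.6
ee_pos: [0.5293, 0.2914, 0.1954]
orientation: [3.139, -0.004, 1.6]
contact_force: [-7.6, 2.6, 10.8]
opening: 0.0137
```

```bash
python3 - <<'E'
from h import *
o=env.get_obs();print(o["contact_force"],o["wrist_torque"],o["opening"],"grasp",o["ee_pos"]+Rot.from_euler('xyz',o["orientation"]).apply([0,0,-.019]),"want .5296,.29,.210")
w=env.read_camera("wrist")[:,:,::-1];s=env.read_camera("scene")[:,:,::-1];t=env.read_camera("top")[:,:,::-1]
f=lambda a:cv2.resize(a,(400,300),interpolation=3)
cv2.imwrite("pics/w5.png",np.vstack([np.hstack([f(w),f(s[120:300,280:460])]),np.hstack([f(t[150:330,120:360]),f(s[230:340,130:280])])]))
# predicted rim corners in scene for lift .04
p=env.camera_params("scene")
for z in(.104,.144):print(z,[np.round((proj(p,[x,y,z])-[280,120])*[400/180,300/180]+[400,0]) for x,y in((.6203,.0081),(.4148,.002),(.6155,.2092))])
E
```

```text
[-7.57971359  2.5800547  10.83848305] [0.3505941  1.77043222 0.02141137] 0.013661328315277693 grasp [0.52923736 0.29128534 0.2143761 ] want .5296,.29,.210
0.104 [array([527., 256.]), array([467., 141.]), array([711., 218.])]
0.144 [array([528., 241.]), array([466., 124.]), array([717., 201.])]
```

View pics/w5.png

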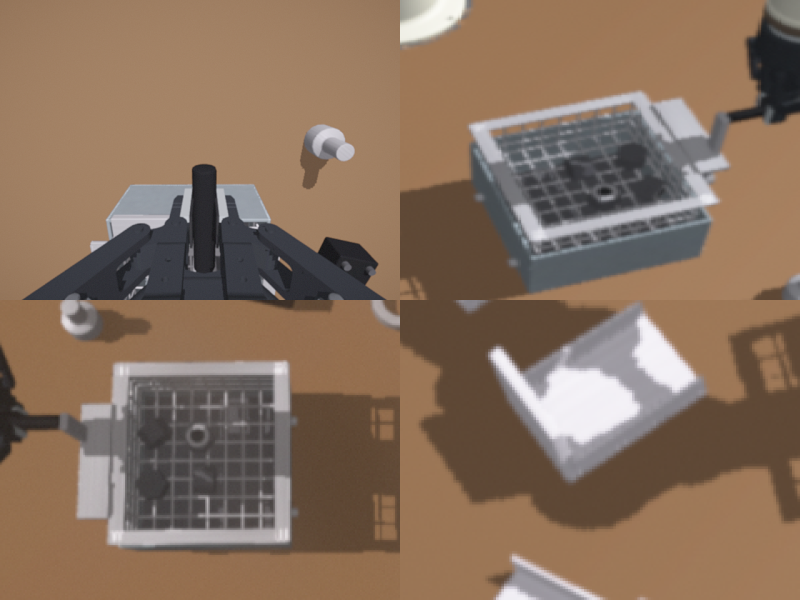

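The rim corners match the 40 mm lifted prediction (about (530,240), (470,125), (717,203)). Four plugs lie in the basket (top crop: (150,432), (152,485), (198,436), (205,477)), and the tray is level. I'll settle briefly and check that everything is steady.

servo_tool(
  increments=[
    [[0, 0, 0.003], [0, 0, 0], 0],
    [[0, 0, 0.003], [0, 0, 0], 0],
    [[0, 0, 0.003], [0, 0, 0], 0],
    [[0, 0, 0.003], [0, 0, 0], 0],
    [[0, 0, 0.003], [0, 0, 0], 0],
    [[0, 0, 0.003], [0, 0, 0], 0],
    [[0, 0, 0.003], [0, 0, 0], 0],
    [[0, 0, 0.003], [0, 0, 0], 0],
    [[0, 0, 0.003], [0, 0, 0], 0],
    [[0, 0, 0.003], [0, 0, 0], 0],
    [[0, 0, 0.003], [0, 0, 0], 0],
    [[0, 0, 0.003], [0, 0, 0], 0],
  ],
)

```text
time_s: 17.75
ee_pos: [0.5313, 0.2914, 0.1948]
orientation: [3.134, -0.004, 1.6]
contact_force: [-3.8, 2.5, 10.5]
opening: 0.0135
```

```bash
python3 - <<'E'
from h import *
o=env.get_obs();print(o["time_s"],o["contact_force"],o["opening"],abs(o["joint_vel"]).max())
a=env.read_camera("top").astype(int)
for _ in range(4):b=env.read_camera("top").astype(int)
print("change in lever/basket/tray region",np.abs(b-a)[180:340,100:490].mean())
print(env.job_done())
E
```

```text
17.75 [-3.78242263  2.45029887 10.47603933] 0.013531734401301343 0.002727348442036941
change in lever/basket/tray region 1.252905982905983
the job is handed in; nothing more can be done
None
```

I poured the loaded tray (the leftmost of the three) into the basket, then set it back level and empty at its original spot and let go. I then gripped the lever's black bar, swung it straight up and handed the job in at about 18 s while still holding it. I don't know the verdict, since the hand-in reports none.

**Last checks:**
- **Plugs:** all four are in the basket in the top view. The wrist force fell from 6.2 N to 3.2 N after the pour, and the tray floor looked bare.
- **Basket:** the rim corners match the position predicted for the full 40 mm lift.
- **Lever:** the arm was still, with the fingers stopped on the bar and about 11 N measured at the wrist. I saw no contact with the basket.
- **Bystanders:** I saw no sign of contact with the valve block, ring or piston, but I did not measure their positions again.

**Disagreements:**
- **Opening on the bar:** the fingers read 13.5 mm on the 16 mm bar. The wrist picture shows the bar sitting between the pads.
- **Height on the bar:** at the top of the swing the grasp point was about 4 mm above the bar's computed centre, so the bar probably slid slightly in the pads.
- **Stillness:** my final picture comparison gave an average change of 1.25 grey levels, which I took to be image noise.

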